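# Seat the label rewinder's flange on its drive key

## Task

The spoked flange of the label rewinder is sitting high on its spindle because its rim notch is not over the drive key. With a fingertip turn the flange until the notch stands over the key, then press the flange down until it is fully home, and take the hand away. Only push and press: do not lift the flange, and leave the small things lying around it where they are.

Things in the scene. Friction and masses are not known exactly. Their poses are not given: they have to be found in the camera images.
- rewinder: Label rewinder, fixed to the bench: a round grey housing 184 mm in diameter and 30 mm high with a flat top (the deck). Origin at the centre of its underside, on the spindle axis; z up. An upright steel drive key stands on the deck 76 mm from the axis, in the direction of the housing's own -x, where a square ear 26 mm wide sticks out 14 mm from the round housing, level with the deck.
- key_top (a point): Middle of the flat top of the fixed drive key, 76 mm from the spindle axis, 13.5 mm above the deck. The key is a dark steel block 9 mm wide and 16 mm long (along the radius), and peeps out 4 mm beyond the flange's rim; it stands on a foot 16 mm wide and 2 mm high.
- flange_seat (a joint): How far the black flange is down its spindle, in m: 0 at the start (underside 15 mm above the deck, 1.5 mm above the key), 0.012 fully home (underside 3 mm above the deck); negative is lifted. A friction fit: it stays where left and slides under a push of about 4 N. With the notch off the key a push only makes it give some mm (about 5 at 14 N), and it comes most of the way back.
- flange_turn (a joint): Turn of the flange about its upright spindle relative to the housing, in rad, growing anticlockwise seen from above: 0 (or any whole turn) puts the middle of the notch over the key. It turns without end, both ways, against a small friction of about 0.06 N m, and stays where it is left. The key has 4 mm of room on either side in the notch: about 0.05 rad either way.
- hub_top (a point): Centre of the flat top of the flange's hub, on the spindle axis: the place to press. The hub is a plain disc 40 mm in diameter whose top stands 4 mm above the flange's spokes and rim (59 mm above the bench at the start, 47 mm when home).
- notch (a point): Middle of the notch in the rim, 76 mm from the axis, level with the rim's upper face: a slot 17 mm wide cut right through the rim. The flange is a black wheel 160 mm in diameter and 10 mm thick (upper face 55 mm above the bench at the start): a rim 14 mm wide, a hub and three radial spokes 14 mm wide, 60, 180 and 300 degrees from the notch.
- window_a (a point): Centre, 43 mm from the axis and level with the upper face, of the open window between two spokes that lies on the notch's side of the flange. The three windows are alike: open from 20 mm (hub) to 66 mm (rim) from the axis and about 100 degrees wide, open down to the deck 25 mm below the upper face at the start. A fingertip lowered about 12 mm into a window can push a spoke round.
- window_b (a point): The like point of the window 120 degrees anticlockwise (from above) from window_a.
- window_c (a point): The like point of the window 240 degrees anticlockwise (from above) from window_a.
- electrical_tape: Bystander, loose: roll of black tape, 59 mm across, 19 mm high, lying on the bench left of the rewinder's front. Origin at the centre of its underside.
- usb_stick: Bystander, loose: small memory stick, 53 x 18 x 8 mm, lying on the bench right of the rewinder's front. Origin on its underside.
- serial_plug: Bystander, loose: black connector, 52 x 34 x 16 mm, lying on the bench right of the rewinder. Origin on its underside.

How it is judged (in metres and radians):
On the way, in this order (a step that is already met when the one before it is completed fails the run):
1. the notch is turned over the drive key (horizontal distance between notch and key_top below 0.006 m).
2. the flange is pressed home over the key (value of joint flange_seat above 0.0105 m and horizontal distance between notch and key_top below 0.006 m), for 0.2 s.
At the end, for the whole second after the job is handed in: The flange is home on its spindle (pushed down at least 10.5 of its 12 mm) with the drive key in its notch (notch within 6 mm of the key), at rest, and the tape, memory stick and plug lie within 20 mm of where they were (all of step 2 and velocity of joint flange_turn between -0.05 and 0.05 rad/s and distance of each of electrical_tape, usb_stick, serial_plug from where it was at the start of the episode below 0.02 m); the robot touches nothing.
It fails at once if the flange is lifted on its spindle by more than 4 mm (value of joint flange_seat below -0.004 m).
It fails at once if a bystander is lifted or pushed away by more than 20 mm (distance of any of electrical_tape, usb_stick, serial_plug from where it was at the start of the episode above 0.02 m).
It also fails if it takes over 51 s, if anything falls off the work surface, if the arm or the gripper's body presses on something with over 40 N, if the wrist force passes 120 N, or if a joint passes its speed limit or range.

## Robot

A 6-joint arm with a two-finger parallel gripper is mounted at the origin on a cart in front of the work surface, level with it; the furniture and walls round the work are solid. World frame = base frame: x ahead of the robot, y to its left, z up, the work surface at z = 0. Lengths are in m, angles in degrees, forces in N, time in s.
With the tool pointing down it reaches from about 0.325 to 0.775 m from the base axis. Payload 5.5 kg.
Tool frame: the origin (TCP) lies between the finger pads; the fingertips stand ahead of it and the grasp point (between the pads) lies 11 mm behind it (bot.tips_ahead is the y of the fingertips in the tool frame, in m); y points along the fingers, z is the direction in which the jaws open and shut, and the axes are right-handed (so a half turn about y gives the same grasp; the last joint's range is limited). The gripper opens to 85 mm and grips with 20 to 120 N. Pads are 22 mm wide; open, the fingers measure 114 mm over their backs; the gripper's body (76 mm by 85 mm) begins 54 mm behind the grasp point. The pads swing forward as they close: fully open they stand 13 mm farther back than shut.
Start: joints at [65.564, 5.22, 70.514, -0, 104.267, -3.249], TCP at [0.217, 0.559, 0.239] pointing down, gripper open.
Joint ranges: [-164.24, 164.24], [-49.07, 125.15], [9.68, 141.18], [-86.29, 266.29], [3.28, 154.24], [-151.56, 151.56]. Speed limits (degrees/s): [147.25, 147.25, 172.46, 180, 180, 180].

## Interface

Orientations are given as [roll, pitch, yaw] about the fixed x, y, z axes, in that order (R = Rz(yaw) Ry(pitch) Rx(roll)).
In Python, from workcell import bot gives the robot as it stands.
- The arm moves only by the tool drive_tool, never from a script. Its argument "plan" is a list that holds one entry, the list of rows, each a list of 6 numbers: the shift along the tool's x, y, z in m, then the turn, a rotation vector about the tool's x, y, z in rad. In form: [[[x, y, z, wx, wy, wz], ...]]. A call has exactly 10 rows; each row is the pose to reach, as a shift and turn from the pose commanded when the call began, along the tool's axes at that moment; what a row does not reach only later rows make up. A row lasts 1/8 s, in which the tool goes at most 62.5 mm and 10.7 degrees, less where a joint would pass 70% of its speed; a pose out of reach is approached as far as the arm can. A call with a gripper value outside its range is refused whole. "gripper" is the gripper's target within -1 to 1 (fully open at 1, half-way at 0, shut at -1), set as the call begins (left out, the last holds). The fingers move at their own pace and stop on an object; "squeeze" is the grip in N (left out, the last holds). Time passes only in rows, so rows that repeat a pose let the fingers close, or fill a call up. It gives the time, the measured TCP pose, the force and the opening at its end, in the units of the state.
- bot.sense(): the state, without advancing time (a new reading comes with each control period).
- bot.read_camera(name): name is "side" or "top" or "wrist"; returns a dict with "color" (420x560x3 uint8, blue, green, red), "intrinsics" (3x3 intrinsics, pixels), "k1" (the pictures are not rectified: a ray, as slopes to the right and down, at radius r is drawn at 1 + k1 r^2 times it, then the intrinsics apply), "position" and "orientation" of the camera in the world. Camera axes: x right, y down, z forward; pixel columns grow to the right and rows downward; lengths in m; the calibration is good to about 2 mm. A picture is of the moment at which its call begins. There is no depth.
- bot.close_job(): hands the job in, once; it reports no verdict.
The state is a dict: "clock": time; "joint_positions": joint angles; "qd": joint speeds; "tau": joint torques, N m; "ee_pos": TCP position; "ee_rot": TCP orientation; "ft_force": force on the tool from outside, world axes, zero at the start; "wrist_torque": the same for the moment, N m; "opening": opening from 0.0 (shut) to 1.0 (fully open).
Only numpy, scipy, OpenCV 4.12 (cv2) and the standard library are available. Lean on these libraries where they do the work, as an engineer would, in place of code of your own. Each camera call takes 0.05 s, during which the arm holds its last target. There are 200 camera calls.

## Working session

There is one attempt and no reset: what is moved stays moved. The work goes in short steps, Python scripts to look and compute and a tool call to move; the robot and the scene stay as the last step left them, time stands still between calls to the robot, and variables do not carry over. Pictures are saved under pics/ and viewed, about 8 in all and at most 12, crops included, and the job is handed in when it is done.

Besides the shell and the picture viewer there is one more tool, called after ">>>" by a JSON object that holds its "api" and its "payload", one argument or row to a line. drive_tool: Moves the arm, as the interface text tells. Its arguments: {"type":"object","properties":{"plan":{"type":"array"},"gripper":{"type":"number"},"squeeze":{"type":"number"}},"required":["plan"]}

```bash
mkdir -p pics
cat > h.py <<'E'
import numpy as np,cv2
from workcell import bot
from scipy.spatial.transform import Rotation as R
def rot(o):
    o=np.array(o,float)
    return o if o.shape==(3,3) else R.from_euler('xyz',o,degrees=True).as_matrix()
def ray(c,px,z):
    K=np.array(c['intrinsics']);k=c['k1']
    d=cv2.undistortPoints(np.array(px,float).reshape(-1,1,2),K,np.array([k,0,0,0.]))[:,0]
    v=np.c_[d,np.ones(len(d))]@rot(c['orientation']).T
    p=np.array(c['position']);return p+v*((z-p[2])/v[:,2])[:,None]
def proj(c,P):
    q=(np.atleast_2d(P)-np.array(c['position']))@rot(c['orientation'])
    return cv2.projectPoints(q,np.zeros(3),np.zeros(3),np.array(c['intrinsics']),np.array([c['k1'],0,0,0.]))[0][:,0]
E
python3 - <<'E'
from h import *
import pickle
d={}
for n in('top','side'):
    c=bot.read_camera(n);d[n]=c;cv2.imwrite(f'pics/{n}0.png',c['color']);print(n,c['position'],c['orientation'],c['k1'],c['intrinsics'])
pickle.dump(d,open('c0.pkl','wb'));print(bot.sense(),bot.tips_ahead)
E
```

```text
top [ 0.47851112 -0.06780694  0.92774511] [-1.75641399e+02 -6.70102842e-02 -9.13407643e+01] -0.01998996737909231 [[394.46559675   0.         286.9386339 ]
 [  0.         394.46559675 206.44663392]
 [  0.           0.           1.        ]]
side [ 0.4144008  -0.69502956  0.61330025] [-130.92904481   -1.07430066  -10.5537929 ] 0.05879483630310969 [[491.51982887   0.         279.7548738 ]
 [  0.         491.51982887 209.969939  ]
 [  0.           0.           1.        ]]
{'clock': 0.1, 'joint_positions': array([ 6.55639587e+01,  5.25975793e+00,  7.05763763e+01,  2.00348580e-04,
        1.04266641e+02, -3.24916489e+00]), 'qd': array([-0.01052283, -0.17381974, -0.09669411,  0.07854161, -0.03884174,
       -0.05313065]), 'tau': array([ 2.79882945e-03, -4.60219538e+01, -4.19216537e+01, -2.73334439e-05,
        1.06782373e-02, -5.01639988e-05]), 'ee_pos': array([0.21675136, 0.5592203 , 0.2382401 ]), 'ee_rot': array([-9.01025989e+01,  6.01905360e-03, -2.11868326e+01]), 'ft_force': array([ 0.73868103, -0.15083124,  0.63283435]), 'wrist_torque': array([-0.00670246, -0.03769691,  0.01723984]), 'opening': 1.0029832683714168} 0.008
```

View pics/top0.png

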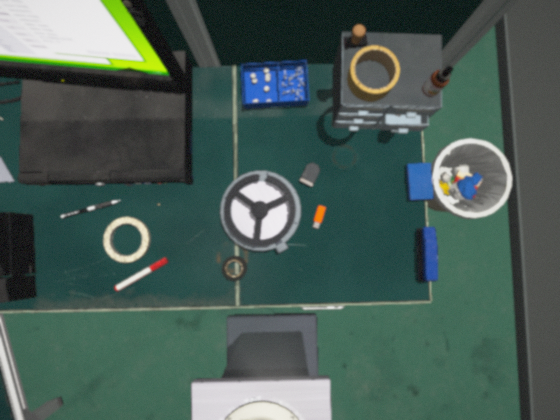

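View pics/side0.png

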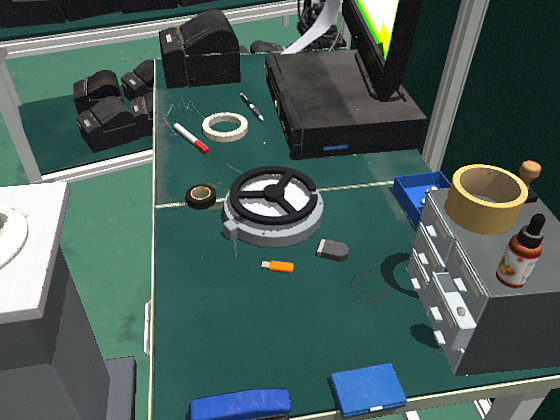

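The top view shows the flange at about (261,211), the ear at (283,247) and something at the rim near (263,176), which could be the notch. I'll zoom in.

Run:
```python
from h import *
import pickle
d=pickle.load(open('c0.pkl','rb'))
a=cv2.resize(d['top']['color'][160:262,210:312],(400,400),interpolation=cv2.INTER_CUBIC)
b=cv2.resize(d['side']['color'][150:260,210:340],(400,338),interpolation=cv2.INTER_CUBIC)
b=cv2.copyMakeBorder(b,0,62,0,0,0)
cv2.imwrite('pics/z0.png',np.hstack([a,b]))
c=d['top'];im=c['color'].astype(int);hsv=cv2.cvtColor(c['color'],cv2.COLOR_BGR2HSV)
m=((hsv[...,1]<70)&(hsv[...,2]>60)).astype(np.uint8);m[:,:210]=0;m[:165]=0;m[262:]=0;m[:,305:]=0
ct=max(cv2.findContours(m,0,1)[0],key=cv2.contourArea)
(x,y),r=cv2.minEnclosingCircle(ct);print(x,y,r,cv2.fitEllipse(ct))
print(ray(c,[(x,y),(261,211),(263,176),(283,247),(cv2.fitEllipse(ct)[0])],.03))
```

```text
248.72047424316406 217.28904724121094 54.60117721557617 ((256.07012939453125, 214.20350646972656), (82.89825439453125, 101.0029525756836), 29.013259887695312)
[[ 5.24159745e-01  1.71548847e-02  3.00000000e-02]
 [ 5.37860833e-01 -1.10776200e-02  3.00000000e-02]
 [ 6.18270842e-01 -1.71442788e-02  3.00000000e-02]
 [ 4.54999943e-01 -5.93828141e-02  3.00000000e-02]
 [ 5.30807713e-01  2.91326433e-04  3.00000000e-02]]
```

View pics/z0.png

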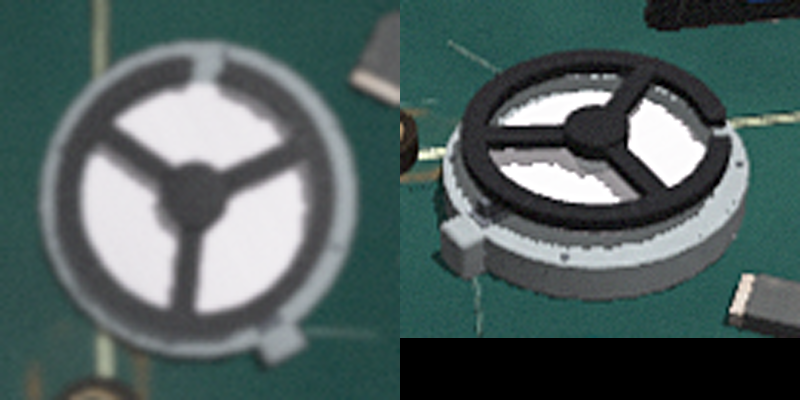

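The flange's three spokes and the notch (crop (207,68), far side) are clear; the ear is at crop (283,345). Next I'll measure the angles by sampling rings.

```bash
cat >> h.py <<'E'
def ringsample(c,o,r,z,th):
    P=np.c_[o[0]+r*np.cos(th),o[1]+r*np.sin(th),np.full(len(th),z)]
    q=proj(c,P).astype(np.float32)
    s=cv2.remap(c['color'],q[:,0][None],q[:,1][None],cv2.INTER_LINEAR)
    return s[0].astype(float)
def measure(c,z,o=None,verb=1):
    # housing outer edge: grey vs green bench, radial edge search on z=.03
    th=np.radians(np.arange(0,360,2.))
    if o is None:
        o=np.array([.538,-.0105])
        for it in range(4):
            rs=np.arange(.080,.104,.0005);G=np.array([ringsample(c,o,r,.03,th)[:,2] for r in rs]) # red
            e=np.gradient(cv2.GaussianBlur(G,(1,5),0),axis=0);r=rs[np.argmin(e,0)]
            ok=abs(r-np.median(r))<.004
            A=np.c_[np.cos(th),np.sin(th),np.ones(len(th))][ok];s=np.linalg.lstsq(A,r[ok],rcond=None)[0];o=o+s[:2]
        print('axis',o,'R',s[2],'res',np.std(A@s-r[ok]))
    t=np.radians(np.arange(-180,180,.5));
    E=np.mean([ringsample(c,o,r,.03,t)[:,2] for r in (.098,.1,.102)],0)
    N=np.mean([ringsample(c,o,r,z,t)[:,2] for r in (.07,.073,.076)],0)
    S=np.mean([ringsample(c,o,r,z,t)[:,2] for r in (.035,.045,.055)],0)
    for nm,v in(('ear',E),('notch',N),('spokes',S)):
        b=(v>(v.max()+np.median(v))/2) if nm!='spokes' else v<(v.max()+v.min())/2
        k=np.flatnonzero(np.diff(b.astype(int)));print(nm,[(round(np.degrees(t[i]),1),'up' if not b[i] else 'dn') for i in k],v.max(),np.median(v))
    return o
E
python3 - <<'E'
from h import *
import pickle
d=pickle.load(open('c0.pkl','rb'))
for n in('top','side'):
    print(n);o=measure(d[n],.055)
    c=d[n];print(proj(c,[[*o,.059],[*o,.03]]))
E
```

```text
top
axis [ 0.54045265 -0.00902461] R 0.09220342115215187 res 0.0005798307674964248
ear [(np.float64(-158.5), 'up'), (np.float64(-144.0), 'dn'), (np.float64(31.5), 'up'), (np.float64(36.5), 'dn'), (np.float64(143.0), 'up'), (np.float64(149.5), 'dn')] 153.33333333333334 43.333333333333336
notch [(np.float64(-13.0), 'up'), (np.float64(-0.5), 'dn')] 160.0 74.33333333333333
spokes [(np.float64(-178.5), 'dn'), (np.float64(-79.0), 'up'), (np.float64(-59.5), 'dn'), (np.float64(45.5), 'up'), (np.float64(67.5), 'dn'), (np.float64(162.5), 'up')] 238.33333333333334 231.66666666666666
[[259.20280897 209.00316295]
 [260.07923464 209.88724536]]
side
axis [ 0.54011826 -0.01383599] R 0.09041756067140946 res 0.001145142279503722
ear [(np.float64(-158.0), 'up'), (np.float64(-145.0), 'dn'), (np.float64(13.0), 'up'), (np.float64(15.5), 'dn'), (np.float64(162.5), 'up'), (np.float64(168.0), 'dn')] 236.33333333333334 50.0
notch [(np.float64(-12.5), 'up'), (np.float64(-7.0), 'dn')] 171.33333333333334 47.0
spokes [(np.float64(-160.5), 'dn'), (np.float64(-86.0), 'up'), (np.float64(-58.5), 'dn'), (np.float64(32.0), 'up'), (np.float64(66.5), 'dn'), (np.float64(163.5), 'up')] 253.33333333333334 175.5
[[273.33961041 190.50108373]
 [273.17952015 202.80371976]]
```

Measured: axis (0.5404, −0.0090) with R = 92.2 mm against 92 expected. The ear is at −151.3°, and the notch is at −6.8° with the spokes agreeing, so it needs about 144.5° clockwise. I'll move over window a with the gripper shut.

>>> {"api": "drive_tool", "payload": {
  "plan": [
    [[0.044,0,-0.032,0,0,0],[0.088,0,-0.064,0,0.02,0],[0.132,0,-0.096,0,0.04,0],[0.176,0,-0.128,0,0.06,0],[0.22,0,-0.16,0,0.08,0],[0.264,0.01,-0.193,0,0.1,0],[0.308,0.02,-0.225,0,0.12,0],[0.352,0.04,-0.257,0,0.14,0],[0.395,0.06,-0.29,0,0.16,0],[0.439,0.088,-0.322,0,0.175,0]]
  ],
  "gripper": -1
}}

```text
clock: 1.35
ee_pos: [0.5107, 0.0989, 0.151]
ee_rot: [-89.9, -0.1, -31.3]
ft_force: [-0.7, 1.0, 0.1]
opening: 0.001
```

```bash
cat >> h.py <<'E'
def to(p,verb=1):
    s=bot.sense();M=rot(s['ee_rot']);d=M.T@(np.array(p)-s['ee_pos']);print('clk',s['clock'],'pos',s['ee_pos'],s['ee_rot'],'F',s['ft_force'],'op',s['opening']);return d
O=np.array([.5404,-.009])
def at(deg,r,z): a=np.radians(deg);return [O[0]+r*np.cos(a),O[1]+r*np.sin(a),z]
E
python3 -c "
from h import *
print(to(at(-7,.043,.15)),bot.sense()['joint_positions'])"
```

```text
clk 1.35 pos [0.51068516 0.09894398 0.15101302] [-8.99445096e+01 -5.26033718e-02 -3.12525908e+01] F [-0.67947166  0.98670585  0.06031016] op 0.0010539348454259973
[ 0.12060949  0.00106642 -0.05920202] [ 7.21055883e+00 -7.18028248e+00  9.17047356e+01  1.07774401e-02
  9.53998423e+01 -5.15358545e+01]
```

>>> {"api": "drive_tool", "payload": {
  "plan": [
    [[0.04,0,-0.02,0,0,0],[0.08,0,-0.04,0,0,0],[0.12,0,-0.059,0,0,0],[0.1206,0.02,-0.0592,0,0,0],[0.1206,0.04,-0.0592,0,0,0],[0.1206,0.06,-0.0592,0,0,0],[0.1206,0.075,-0.0592,0,0,0],[0.1206,0.075,-0.0592,0,0,0],[0.1206,0.075,-0.0592,0,0,0],[0.1206,0.075,-0.0592,0,0,0]]
  ]
}}

```text
clock: 2.6
ee_pos: [0.5829, -0.0126, 0.0776]
ee_rot: [-89.9, -0.1, -31.2]
ft_force: [0.3, -0.1, -0.9]
opening: 0.0
```

```bash
python3 -c "
from h import *
print(to(at(-7,.043,.051)))
a=bot.read_camera('side');w=bot.read_camera('top')
cv2.imwrite('pics/z1.png',np.hstack([cv2.resize(a['color'][110:260,200:350],(400,400),interpolation=2),cv2.resize(w['color'][160:262,210:312],(400,400),interpolation=2)]))"
```

```text
clk 2.6 pos [ 0.58290419 -0.01255078  0.07755518] [-89.94629716  -0.10908825 -31.20809214] F [ 0.32290032 -0.08100214 -0.89415345] op 7.875572396101416e-05
[ 0.00097483  0.0265558  -0.00137916]
```

View pics/z1.png

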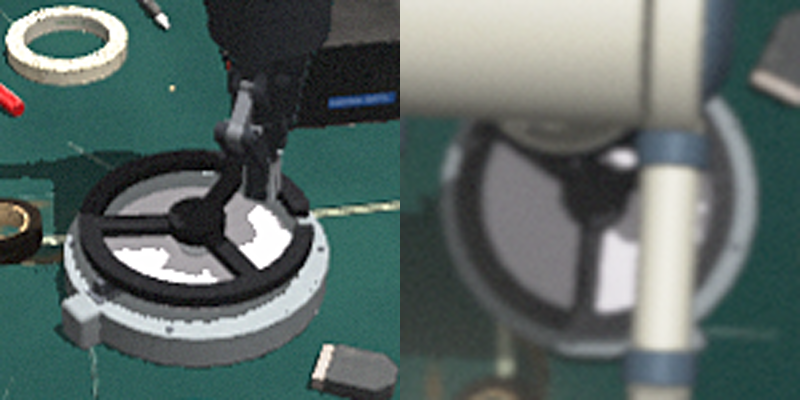

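The fingertip is over window a (side crop (262,190)), clear of the rim, hub and spokes. Next I'll lower it and list the arc rows.

>>> {"api": "drive_tool", "payload": {
  "plan": [
    [[0.0,0.006,0,0,0,0],[0.0,0.012,0,0,0,0],[0,0.018,0,0,0,0],[0,0.024,0,0,0,0],[0,0.0255,0,0,0,0],[0,0.0255,0,0,0,0],[0,0.0255,0,0,0,0],[0,0.0255,0,0,0,0],[0,0.0255,0,0,0,0],[0,0.0255,0,0,0,0]]
  ]
}}

```text
clock: 3.95
ee_pos: [0.5823, -0.0126, 0.0509]
ee_rot: [-90.0, -0.0, -31.2]
ft_force: [0.6, -0.3, 0.6]
opening: -0.001
```

```bash
cat >> h.py <<'E'
def arc(a0,a1,n=10,r=.043):
    M=rot(bot.sense()['ee_rot']);p0=np.array(at(a0,r,0))
    print([[round(float(v),4) for v in M.T@(np.array(at(a,r,0))-p0)*[1,0,1]] for a in np.linspace(a0,a1,n+1)[1:]])
E
python3 -c "
from h import *
print(to(at(-7,.043,.051)))
arc(-7,-87);arc(-87,-167)"
```

```text
clk 3.95 pos [ 0.5823161  -0.01259378  0.05087564] [-8.99971759e+01 -9.13497011e-03 -3.12154502e+01] F [ 0.61800146 -0.30074086  0.55660714] op -0.0013918101506953235
[ 0.00150625 -0.00012417 -0.00101257]
[[0.0021, 0.0, -0.0056], [0.0033, -0.0, -0.0115], [0.0038, -0.0, -0.0175], [0.0034, -0.0, -0.0235], [0.0022, -0.0, -0.0293], [0.0001, -0.0, -0.035], [-0.0027, -0.0, -0.0403], [-0.0062, -0.0, -0.0452], [-0.0103, -0.0, -0.0495], [-0.015, -0.0, -0.0532]]
[[-0.0052, -0.0, -0.003], [-0.0107, -0.0, -0.0053], [-0.0166, -0.0, -0.0068], [-0.0225, -0.0, -0.0074], [-0.0285, -0.0, -0.0072], [-0.0344, -0.0, -0.0062], [-0.0401, -0.0, -0.0044], [-0.0455, -0.0, -0.0018], [-0.0505, -0.0, 0.0016], [-0.055, -0.0, 0.0056]]
```

>>> {"api": "drive_tool", "payload": {
  "plan": [
    [[0.0036,0,-0.0066,0,0,0],[0.0048,0,-0.0125,0,0,0],[0.0053,0,-0.0185,0,0,0],[0.0049,0,-0.0245,0,0,0],[0.0037,0,-0.0303,0,0,0],[0.0016,0,-0.036,0,0,0],[-0.0012,0,-0.0413,0,0,0],[-0.0047,0,-0.0462,0,0,0],[-0.0088,0,-0.0505,0,0,0],[-0.0135,0,-0.0542,0,0,0]]
  ]
}}

```text
clock: 5.2
ee_pos: [0.5423, -0.0521, 0.0509]
ee_rot: [-90.0, -0.0, -31.2]
ft_force: [1.5, 0.5, -0.3]
opening: 0.0
```

```bash
python3 -c "
from h import *
print(to(at(-87,.043,.051)))
measure(bot.read_camera('side'),.055,O)"
```

```text
clk 5.2 pos [ 0.54230315 -0.05209434  0.0508662 ] [-9.00053212e+01 -1.96771072e-02 -3.12172799e+01] F [ 1.51636881  0.48048478 -0.31824326] op 0.00022931823604728453
[ 0.00021762 -0.00013375  0.00031106]
ear [(np.float64(-156.5), 'up'), (np.float64(-141.5), 'dn'), (np.float64(9.5), 'up'), (np.float64(13.5), 'dn'), (np.float64(168.0), 'up'), (np.float64(169.0), 'dn')] 207.33333333333334 53.666666666666664
notch [(np.float64(-62.0), 'up'), (np.float64(-52.0), 'dn')] 241.0 42.333333333333336
spokes [(np.float64(-120.5), 'up'), (np.float64(-76.0), 'dn'), (np.float64(-24.5), 'up'), (np.float64(12.0), 'dn'), (np.float64(21.5), 'up'), (np.float64(84.0), 'dn'), (np.float64(86.0), 'up'), (np.float64(115.0), 'dn'), (np.float64(116.5), 'up'), (np.float64(155.5), 'dn')] 233.0 103.5
```

The notch is at about −57° with the finger at −87°, so the 30° lead is as predicted. I'll continue.

>>> {"api": "drive_tool", "payload": {
  "plan": [
    [[-0.0052,0,-0.003,0,0,0],[-0.0107,0,-0.0053,0,0,0],[-0.0166,0,-0.0068,0,0,0],[-0.0225,0,-0.0074,0,0,0],[-0.0285,0,-0.0072,0,0,0],[-0.0344,0,-0.0062,0,0,0],[-0.0401,0,-0.0044,0,0,0],[-0.0455,0,-0.0018,0,0,0],[-0.0505,0,0.0016,0,0,0],[-0.055,0,0.0056,0,0,0]]
  ]
}}

```text
clock: 6.5
ee_pos: [0.4981, -0.0183, 0.0506]
ee_rot: [-90.0, 0.0, -31.2]
ft_force: [1.2, -2.3, -0.0]
opening: -0.003
```

```bash
python3 -c "
from h import *
print(to(at(-167,.043,.051)))
a=bot.read_camera('side');w=bot.read_camera('top')
measure(a,.055,O);measure(w,.055,O)
cv2.imwrite('pics/z2.png',np.hstack([cv2.resize(a['color'][150:260,210:320],(400,400),interpolation=2),cv2.resize(w['color'][160:262,210:312],(400,400),interpolation=2)]))"
```

```text
clk 6.5 pos [ 0.49814985 -0.01825131  0.05062437] [-9.00208975e+01  2.76958731e-02 -3.12123752e+01] F [ 1.22108364 -2.30205175 -0.0041988 ] op -0.002507848556709254
[ 0.00051954 -0.00037581 -0.00017817]
ear [(np.float64(-155.5), 'up'), (np.float64(-141.5), 'dn'), (np.float64(9.5), 'up'), (np.float64(13.5), 'dn'), (np.float64(121.5), 'up'), (np.float64(129.0), 'dn'), (np.float64(168.5), 'up'), (np.float64(169.0), 'dn')] 204.33333333333334 53.333333333333336
notch [(np.float64(-139.5), 'up'), (np.float64(-128.5), 'dn')] 255.0 51.0
spokes [(np.float64(-143.0), 'dn'), (np.float64(-98.5), 'up'), (np.float64(-71.5), 'dn'), (np.float64(13.0), 'up')] 254.66666666666666 99.33333333333333
ear [(np.float64(-155.0), 'up'), (np.float64(-136.0), 'dn'), (np.float64(74.5), 'up'), (np.float64(147.0), 'dn')] 231.66666666666666 75.0
notch [(np.float64(-137.0), 'up'), (np.float64(-103.5), 'dn'), (np.float64(71.5), 'up'), (np.float64(132.0), 'dn')] 239.66666666666666 202.5
spokes [(np.float64(-62.0), 'up'), (np.float64(-51.5), 'dn'), (np.float64(31.0), 'up'), (np.float64(47.5), 'dn')] 238.66666666666666 218.66666666666666
```

View pics/z2.png

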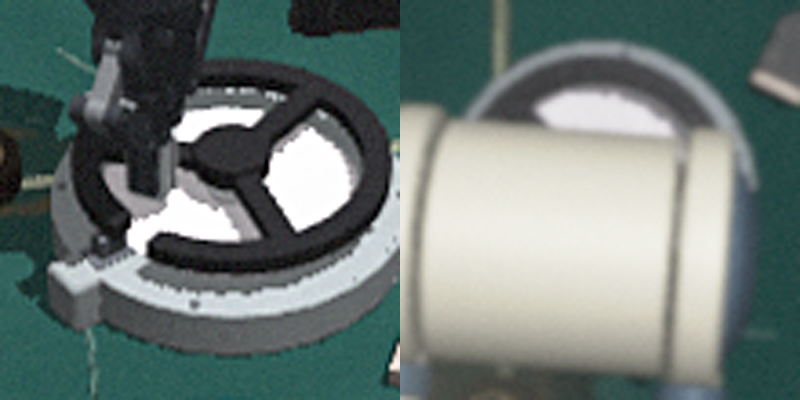

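The notch now stands just anticlockwise of the key (side crop: notch about (140,240), key about (103,245)). I'll push about 13° more, then lift and check.

```bash
python3 -c "
from h import *
arc(-167,-180,6)"
```

```text
[[-0.0011, 0.0, 0.0012], [-0.0022, 0.0, 0.0024], [-0.0032, 0.0, 0.0037], [-0.0042, 0.0, 0.005], [-0.0051, 0.0, 0.0063], [-0.0059, 0.0, 0.0077]]
```

>>> {"api": "drive_tool", "payload": {
  "plan": [
    [[-0.0011,0,0.0012,0,0,0],[-0.0022,0,0.0024,0,0,0],[-0.0032,0,0.0037,0,0,0],[-0.0042,0,0.005,0,0,0],[-0.0051,0,0.0063,0,0,0],[-0.0059,0,0.0077,0,0,0],[-0.0059,0,0.0077,0,0,0],[-0.0059,0,0.0077,0,0,0],[-0.0059,0,0.0077,0,0,0],[-0.0011,0,0.0012,0,0,0]]
  ]
}}

```text
clock: 7.85
ee_pos: [0.4981, -0.0168, 0.0507]
ee_rot: [-90.0, 0.0, -31.2]
ft_force: [-0.3, 0.7, 0.8]
opening: -0.003
```

>>> {"api": "drive_tool", "payload": {
  "plan": [
    [[0,0,0,0,0,0],[0,-0.02,0,0,0,0],[0,-0.05,0,0,0,0],[0,-0.09,0,0,0,0],[-0.02,-0.1,0.05,0,0,0],[-0.04,-0.1,0.1,0,0,0],[-0.06,-0.1,0.15,0,0,0],[-0.07,-0.1,0.2,0,0,0],[-0.07,-0.1,0.24,0,0,0],[-0.07,-0.1,0.24,0,0,0]]
  ]
}}

```text
clock: 9.1
ee_pos: [0.5628, 0.2266, 0.1495]
ee_rot: [-90.1, 0.1, -31.1]
ft_force: [-1.1, -0.3, -1.1]
opening: -0.001
```

```bash
python3 -c "
from h import *
print(to([*O,.1]))
a=bot.read_camera('side');w=bot.read_camera('top')
measure(a,.055);measure(w,.055)
cv2.imwrite('pics/z3.png',np.hstack([cv2.resize(a['color'][150:260,210:320],(400,400),interpolation=2),cv2.resize(w['color'][160:262,210:312],(400,400),interpolation=2)]))"
```

```text
clk 9.1 pos [0.56284093 0.22659872 0.1494743 ] [-9.00542167e+01  8.81678613e-02 -3.10506856e+01] F [-1.09588552 -0.33509385 -1.09504706] op -0.0006243650459564693
[ 0.10237152  0.04951875 -0.21336829]
axis [ 0.54021427 -0.01403074] R 0.0902617100498458 res 0.0011808386341508612
ear [(np.float64(-158.5), 'up'), (np.float64(-145.0), 'dn'), (np.float64(13.0), 'up'), (np.float64(15.5), 'dn'), (np.float64(162.0), 'up'), (np.float64(168.0), 'dn')] 238.0 50.666666666666664
notch [(np.float64(-152.5), 'up'), (np.float64(-144.5), 'dn')] 254.0 47.0
spokes [(np.float64(-105.0), 'up'), (np.float64(-82.0), 'dn'), (np.float64(3.5), 'up'), (np.float64(42.5), 'dn'), (np.float64(62.5), 'up'), (np.float64(65.0), 'dn'), (np.float64(137.5), 'up'), (np.float64(171.0), 'dn')] 254.0 164.33333333333334
axis [ 0.54045646 -0.00909666] R 0.09209650649274172 res 0.0005842592903426978
ear [(np.float64(-158.5), 'up'), (np.float64(-144.0), 'dn'), (np.float64(31.5), 'up'), (np.float64(36.5), 'dn'), (np.float64(143.0), 'up'), (np.float64(149.5), 'dn')] 148.0 42.0
notch [(np.float64(-155.0), 'up'), (np.float64(-148.0), 'dn')] 100.66666666666667 71.0
spokes [(np.float64(-104.5), 'up'), (np.float64(-83.0), 'dn'), (np.float64(22.0), 'up'), (np.float64(43.0), 'dn'), (np.float64(141.5), 'up'), (np.float64(159.0), 'dn')] 235.0 227.66666666666666
```

View pics/z3.png

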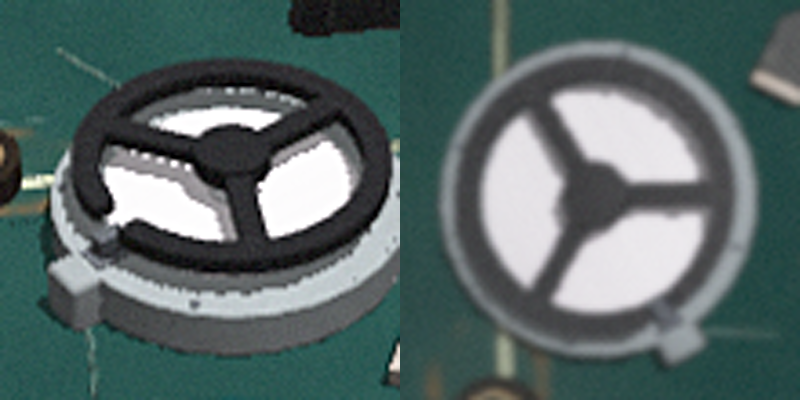

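Top view: key at crop (665,315) sits in the notch (about −151° against the ear at −151.3°, spokes −150.3°), within tolerance. Now I'll move over the hub.

>>> {"api": "drive_tool", "payload": {
  "plan": [
    [[0.02,0,-0.05,0,0,0],[0.05,0,-0.1,0,0,0],[0.075,0,-0.15,0,0,0],[0.1,0,-0.2,0,0,0],[0.1024,0.02,-0.2134,0,0,0],[0.1024,0.04,-0.2134,0,0,0],[0.1024,0.06,-0.2134,0,0,0],[0.1024,0.0745,-0.2134,0,0,0],[0.1024,0.0745,-0.2134,0,0,0],[0.1024,0.0745,-0.2134,0,0,0]]
  ]
}}

```text
clock: 10.45
ee_pos: [0.5401, -0.0106, 0.0768]
ee_rot: [-90.0, -0.0, -31.2]
ft_force: [0.3, 1.2, -0.5]
opening: 0.0
```

```bash
python3 -c "
from h import *
print(to([*O,.055]))"
```

```text
clk 10.45 pos [ 0.54009842 -0.01062406  0.07683511] [-8.99805282e+01 -4.11016225e-02 -3.11652609e+01] F [ 0.26853141  1.24017665 -0.48244198] op 0.0003716467814523514
[-0.00059807  0.02183521  0.00153832]
```

>>> {"api": "drive_tool", "payload": {
  "plan": [
    [[-0.0006,0.004,0.0015,0,0,0],[-0.0006,0.008,0.0015,0,0,0],[-0.0006,0.01,0.0015,0,0,0],[-0.0006,0.012,0.0015,0,0,0],[-0.0006,0.014,0.0015,0,0,0],[-0.0006,0.016,0.0015,0,0,0],[-0.0006,0.018,0.0015,0,0,0],[-0.0006,0.019,0.0015,0,0,0],[-0.0006,0.02,0.0015,0,0,0],[-0.0006,0.02,0.0015,0,0,0]]
  ]
}}

```text
clock: 11.7
ee_pos: [0.54, -0.0094, 0.0561]
ee_rot: [-90.0, -0.0, -31.2]
ft_force: [-0.4, 1.2, 3.3]
opening: 0.001
```

Only 3.3 N about 11 mm down, so it's sliding freely over the key. I'll press on to the stop.

>>> {"api": "drive_tool", "payload": {
  "plan": [
    [[0,0.0005,0,0,0,0],[0,0.001,0,0,0,0],[0,0.0015,0,0,0,0],[0,0.002,0,0,0,0],[0,0.0022,0,0,0,0],[0,0.0024,0,0,0,0],[0,0.0025,0,0,0,0],[0,0.0025,0,0,0,0],[0,0.0025,0,0,0,0],[0,0.0025,0,0,0,0]]
  ]
}}

```text
clock: 12.95
ee_pos: [0.54, -0.0094, 0.0549]
ee_rot: [-90.0, -0.0, -31.2]
ft_force: [-4.0, 2.3, 8.6]
opening: -0.002
```

>>> {"api": "drive_tool", "payload": {
  "plan": [
    [[0,0.0005,0,0,0,0],[0,0.001,0,0,0,0],[0,0.0015,0,0,0,0],[0,0.002,0,0,0,0],[0,0.002,0,0,0,0],[0,0.002,0,0,0,0],[0,0.002,0,0,0,0],[0,0.002,0,0,0,0],[0,0.001,0,0,0,0],[0,0,0,0,0,0]]
  ]
}}

```text
clock: 14.2
ee_pos: [0.5401, -0.0094, 0.055]
ee_rot: [-90.0, -0.0, -31.2]
ft_force: [-2.7, 2.6, 4.4]
opening: -0.002
```

>>> {"api": "drive_tool", "payload": {
  "plan": [
    [[0,-0.01,0,0,0,0],[0,-0.03,0,0,0,0],[0,-0.06,0,0,0,0],[0,-0.1,0,0,0,0],[-0.02,-0.1,0.05,0,0,0],[-0.04,-0.1,0.1,0,0,0],[-0.06,-0.1,0.15,0,0,0],[-0.07,-0.1,0.2,0,0,0],[-0.1,-0.1,0.21,0,0,0],[-0.1,-0.1,0.21,0,0,0]]
  ]
}}

```text
clock: 15.45
ee_pos: [0.5626, 0.2238, 0.1544]
ee_rot: [-90.0, -0.0, -31.0]
ft_force: [-0.3, 0.5, 1.1]
opening: -0.005
```

```bash
python3 -c "
from h import *
print(to([*O,.1]))
a=bot.read_camera('side');w=bot.read_camera('top')
measure(w,.043)
cv2.imwrite('pics/z4.png',np.hstack([cv2.resize(a['color'][150:260,210:320],(400,400),interpolation=2),cv2.resize(w['color'][160:262,210:312],(400,400),interpolation=2)]))"
```

```text
clk 15.45 pos [0.56264667 0.22375983 0.15443098] [-8.99885387e+01 -1.24968138e-03 -3.10394521e+01] F [-0.32492443  0.48475653  1.07238997] op -0.004881817715885313
[ 0.10095511  0.05439099 -0.21091342]
axis [ 0.54059116 -0.00919881] R 0.09206907517291127 res 0.0005575718477362439
ear [(np.float64(-158.5), 'up'), (np.float64(-144.5), 'dn'), (np.float64(31.5), 'up'), (np.float64(36.5), 'dn'), (np.float64(142.5), 'up'), (np.float64(149.5), 'dn')] 147.66666666666666 42.0
notch [(np.float64(-155.5), 'up'), (np.float64(-146.0), 'dn')] 101.66666666666667 72.0
spokes [(np.float64(-101.0), 'up'), (np.float64(-82.5), 'dn'), (np.float64(22.0), 'up'), (np.float64(40.5), 'dn'), (np.float64(142.0), 'up'), (np.float64(158.5), 'dn')] 235.0 229.33333333333334
```

View pics/z4.png

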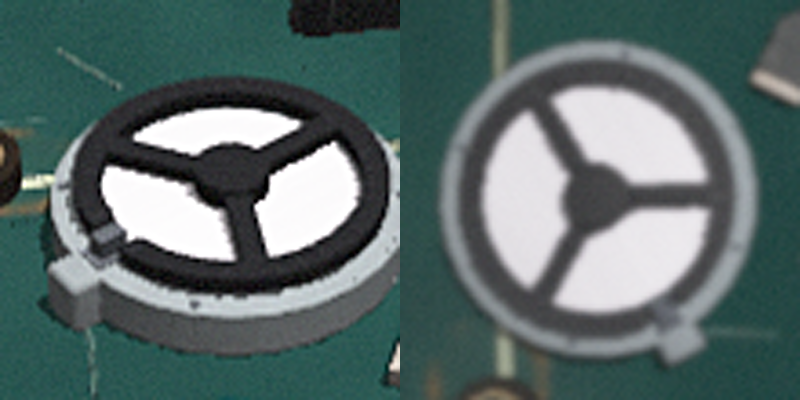

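The flange is down with the key standing in the notch (side crop (105,240)), flush with the rim, and the hand is clear. I'll hand it in.

```bash
python3 -c "
from h import *
print(bot.close_job())"
```

```text
the job is handed in; nothing more can be done
None
```

I turned the flange about 144° clockwise with the shut fingertip pushing a spoke. I then pressed it down on the hub, withdrew the hand and handed the job in, with the last reading at 15.45 s of the 51 s allowed. No verdict is reported.

**Seating:** the press met a firm stop with the fingertip about 47 mm above the bench, which is the height given for fully home. The final picture shows the key standing in the notch, level with the rim.

**Alignment:** the notch was at about −151° and the ear at −151.4°, well inside the allowed 6 mm.

**Bystanders:** the parts visible in the final crops look undisturbed and the hand never went near them, but I did not measure their positions.

**One disagreement:** the side camera placed the spindle axis about 5 mm off from the top camera. I used the top view, because its fitted housing radius of 92.1–92.2 mm matches the known 92 mm.

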